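Find an impeller's heavy side on the balancing stand and hold it down

TASK

Free the balancing stand's spindle by turning its brake knob anticlockwise until it clicks over to off. Then turn the fan impeller by hand to find its heavy side, which is felt and not seen, and finish while holding the impeller still and firmly in the gripper, heavy side straight down and the brake still off, ready for a balance clip on top. Leave the other things on the bench where they are.

Things in the scene. Friction and masses are not known exactly. Their poses are not given: they have to be found in the camera images.
- stand: Balancing stand, bolted down: grey base plate 290 x 180 x 12 mm, two blue bearing pedestals (76 mm wide, z up to 215) with a steel bridge across their tops (150 x 60 mm, top at z 227). Origin: centre of the underside of the base plate, on the bench. x axis: level, along the spindle from the brake knob (nearer the robot) to the impeller; z up. Spindle axis 165 mm above the origin
- knob_turn (a joint): Brake knob on the bridge, upright axis 70 mm from the stand's origin towards its -x. 0 = brake on (white line at red dot), 1.4 rad = off (green dot); grows anticlockwise from above. A spring plunger resists with up to 0.2 N m: past half way it clicks over and stays at 1.4, short of that it springs back. With the brake on the spindle is held (over 1 N m)
- knob_grip (a point): Middle of the knob's grip bar, on its axis, 262 mm above the bench. Black bar, 44 mm long, 14 mm thick, upright sides from z 243 to 273; below it a flange 44 mm across. From above the bar lies 0.7 rad clockwise of the stand's x axis at knob_turn 0, and 0.7 rad anticlockwise of it at 1.4. The impeller's blades begin 118 mm from the knob's axis along the stand's +x
- impeller: Fan impeller on the spindle: grey hub 104 mm across, 70 mm long, six flat aluminium blades 60 degrees apart. Origin: on the spindle axis, mid blade, 75 mm along the stand's x. Its x: spindle axis; z: along the yellow-tipped blade. A blade is 8 mm thick in the direction of turning, 55 mm wide along the spindle, tip 135 mm from the axis, free on both sides over its outer 45 mm; pinch it from above
- spindle (a joint): Impeller angle: 0 = yellow-tipped blade straight up; grows about the stand's +x (the top moves to the stand's -y); endless. An unseen heavy side of the hub, elsewhere each time, pulls with 0.27 to 0.48 N m when level with the axis; the new seals drag 0.16 N m either way plus 0.1 per rad/s. So let go, it sinks only to 19 to 37 degrees short of heavy side down, and near top or bottom it stays put
- yellow_tip (a point): Middle of the outer edge of the yellow-tipped blade, 135 mm from the spindle axis
- clip_tray: Blue open tray of balance clips, 130 x 90 x 30 mm, beside the stand on its left (+y) side; origin under its centre
- spanner: Steel spanner 190 mm long, lying flat beside the stand on its right side
- marker: White marker pen with black cap, 137 mm long, 17 mm thick, lying beyond the impeller end of the stand
- screwdriver: Screwdriver with red handle, 200 mm long, lying on the right of the bench
- threadlock: Small red bottle 44 mm across, 100 mm tall, white cap, standing on the right of the bench
- bearing: Steel ball-bearing ring 62 mm across, 16 mm thick, lying far left on the bench
- driver_drill: Blue cordless drill standing on its battery, about 205 mm tall, on the left of the bench

How it is judged (in metres and radians):
On the way:
1. the brake knob has clicked over to off (value of joint knob_turn above 1.25 rad), for 0.2 s.
At the end, for the whole second after the job is handed in: Brake knob at off (past 1.25 rad); the impeller's heavy side straight down within 12 degrees; impeller still (under 0.05 rad/s) and held in the fingers with over 2 N through the second after the program ends; the other things within 30 mm of where they were (value of joint knob_turn above 1.25 rad and angle between core_c0's own z axis and vertical below 0.21 rad and contact force between the fingers and impeller above 2 N and velocity of joint spindle between -0.05 and 0.05 rad/s and distance of each of clip_tray, spanner, marker, screwdriver, threadlock, bearing, driver_drill from where it was at the start of the episode below 0.03 m); the arm keeps its last pose, push and grip.
It fails at once if one of the other things on the bench is moved by 30 mm or more (distance of any of clip_tray, spanner, marker, screwdriver, threadlock, bearing, driver_drill from where it was at the start of the episode above 0.03 m).
It also fails if it takes over 72 s, if anything falls off the work surface, if the arm or the gripper's body presses on something with over 40 N, if the wrist force passes 120 N, or if a joint passes its speed limit or range.

ROBOT

A 6-joint arm with a two-finger parallel gripper is mounted at the origin on the work surface. World frame = base frame: x ahead of the robot, y to its left, z up, the work surface at z = 0. Lengths are in mm, angles in rad, forces in N, time in s.
With the tool pointing down it reaches from about 400 to 925 mm from the base axis. Payload 12.5 kg.
Tool frame: the origin (TCP) lies at the very end of the fingers, on their centre line; the grasp point (between the pads) lies env.grip_point_offset behind it (env.grip_point_offset is the distance from the TCP to the grasp point, in mm); y points along the fingers, z is the direction in which the jaws open and shut, and the axes are right-handed (so a half turn about y gives the same grasp; the last joint's range is limited). The gripper opens to 95 mm and grips with 3 to 60 N. Pads are 20 mm wide; open, the fingers measure 119 mm over their backs; the gripper's body (75 mm by 180 mm) begins 59 mm behind the grasp point.
Start: joints at [1.043, 0.491, 1.559, -0, 1.092, -0.106], TCP at [255.865, 570.249, 178.061] pointing down, gripper open.
Joint ranges: [-3.1, 3.1], [-0.84, 2.19], [0.05, 2.79], [-1.13, 4.28], [0.06, 2.93], [-2.69, 2.69]. Speed limits (rad/s): [2.22, 2.22, 2.79, 3.14, 3.14, 3.14].

INTERFACE

Orientations are given as [roll, pitch, yaw] about the fixed x, y, z axes, in that order (R = Rz(yaw) Ry(pitch) Rx(roll)).
In Python, from cell import readout, read_camera, env, nets gives the robot as it stands.
- The arm moves only by the tool apply_moves, never from a script. Its argument "increments" is a list of rows, each a list of 3 entries, a list of its own where there are three numbers: the shift along the tool's x, y, z in cm, then the turn, a rotation vector about the tool's x, y, z in degrees, then the finger opening in cm, from 0 to 9.51. A call has exactly 5 rows; each row shifts and turns the pose as measured when the row begins, along the tool's axes as they then stand; what a row does not reach is not made up. A row lasts 1/8 s, in which the tool goes at most 62.5 mm and 10.7 degrees, less where a joint would pass 70% of its speed; a pose out of reach is approached as far as the arm can. A call with a gripper value outside its range is refused whole. The fingers move at their own pace and stop on an object; the grip force is fixed at half the most. Time passes only in rows, so rows that do not move let the fingers close, or fill a call up. It gives the time, the measured TCP pose, the force and the opening at its end, in the units of the state.
- readout.state(): the state, without advancing time (a new reading comes with each control period).
- read_camera(name): name is "side" or "top"; returns a dict with "img" (384x512x3 uint8, red, green, blue), "vfov" (degrees; the focal length in pixels is half the picture's height over the tangent of half this angle, whatever the lens; pixels are square), "cx", "cy" (the principal point, pixels), "rvec" (rotation vector, rad) and "tvec" (3), from world to camera coordinates, as OpenCV has them. Camera axes: x right, y down, z forward; pixel columns grow to the right and rows downward; lengths in mm; the calibration is good to about 2 mm. A picture is of the moment at which its call begins. There is no depth.
- env.job_done(): hands the job in, once; it reports no verdict.
Trained networks look in a picture, given as the dict that the camera call returned (one of the last four; its "shot" number tells which), for a name from the list of things; names that differ only in an ending like _2 or _b are one class to them, and where a whole thing is asked for, a point or a joint stands for the part that bears it (a point fixed in the world has none). Each returns a list of dicts, best first, with "confidence" (0 to 1); they miss things now and then, are a little off and sometimes report something else, mostly with a low value. They report only what shows in the picture. A call takes as long as a camera call.
- nets.look_for(picture, thing): "point" ([x, y, z] in mm, in the coordinates of the camera as it stood for that picture, good to about 4 mm: the middle of the surface that is visible of it).
- nets.mark_of(picture, thing): "point" ([x, y, z] in mm, in the coordinates of the camera as it stood for that picture, good to about 4 mm: a listed point, or the origin of a listed thing).
The state is a dict: "t": time; "joints": joint angles; "qvel": joint speeds; "tau": joint torques, N m; "eef_pos": TCP position; "tcp_rot": TCP orientation; "ft_force": force on the tool from outside, world axes, zero at the start; "moment": the same for the moment, N m; "opening": opening from 0.0 (shut) to 1.0 (fully open).
Only numpy, scipy, OpenCV 4.12 (cv2) and the standard library are available. Lean on these libraries where they do the work, as an engineer would, in place of code of your own. Each camera call takes 0.05 s, during which the arm holds its last target. There are 200 camera calls.

## Working session

There is one attempt and no reset: what is moved stays moved. The work goes in short steps, Python scripts to look and compute and a tool call to move; the robot and the scene stay as the last step left them, time stands still between calls to the robot, and variables do not carry over. Pictures are saved under pics/ and viewed, about 8 in all and at most 12, crops included, and the job is handed in when it is done.

Besides the shell and the picture viewer there is one more tool, called after "Request:" in YAML: its name, and indented under it one key for each argument. apply_moves: Moves the arm, as the interface text tells. Its arguments: {"type":"object","properties":{"increments":{"type":"array"}},"required":["increments"]}

```bash
mkdir -p pics; ls
cat > h.py <<'E'
import numpy as np, cv2
from scipy.spatial.transform import Rotation as R
from cell import readout, read_camera, env, nets
np.set_printoptions(precision=3,suppress=True)
def w(p,c): 
    return R.from_rotvec(p['rvec']).inv().apply(np.array(c)-p['tvec'])
def proj(p,X):
    f=192/np.tan(np.radians(p['vfov'])/2); c=R.from_rotvec(p['rvec']).apply(X)+p['tvec']
    return f*c[...,:2]/c[...,2:]+[p['cx'],p['cy']]
def st():
    s=readout.state(); print({k:np.round(s[k],3) for k in ('t','eef_pos','tcp_rot','ft_force','moment','opening','joints')}); return s
def save(p,n): cv2.imwrite('pics/'+n,p['img'][:,:,::-1])
E
python3 - <<'E'
from h import *
s=st(); print(env.grip_point_offset, R.from_euler('xyz',s['tcp_rot']).as_matrix())
for c in('side','top'):
    p=read_camera(c); save(p,c+'0.png')
    print(c, w(p,[0,0,0]))
    for n in('stand','knob_grip','impeller','yellow_tip'):
        for r in nets.mark_of(p,n)[:2]: print(n,r['confidence'],w(p,r['point']))
E
cd pics; python3 -c "
import cv2,numpy as np
cv2.imwrite('a.png',np.vstack([cv2.imread('side0.png'),cv2.imread('top0.png')])[:, :])"
```

```text
pics
{'t': np.float64(0.0), 'eef_pos': array([255.691, 569.98 , 177.47 ]), 'tcp_rot': array([-1.572,  0.   , -0.422]), 'ft_force': array([ 0.587,  0.156, -0.322]), 'moment': array([-0.019,  0.003,  0.019]), 'opening': np.float64(1.0), 'joints': array([ 1.043,  0.492,  1.559, -0.   ,  1.092, -0.106])}
18.8 [[ 0.912 -0.001  0.409]
 [-0.409 -0.001  0.912]
 [-0.    -1.    -0.001]]
side [  416.412 -1125.39   1021.605]
stand 0.96 [548.806 114.018  -1.37 ]
knob_grip 0.54 [484.412 114.409 262.361]
impeller 0.61 [627.851 113.946 164.322]
yellow_tip 0.76 [625.762  54.832 282.785]
yellow_tip 0.37 [512.547 319.72    3.149]
top [ 459.321   14.766 1664.939]
stand 0.94 [550.185 117.036  -1.139]
knob_grip 0.75 [537.775 539.604  -2.668]
knob_grip 0.58 [482.196 115.7   259.959]
impeller 0.96 [624.508 118.382 166.445]
yellow_tip 0.93 [630.374  56.032 286.052]
```

View pics/side0.png

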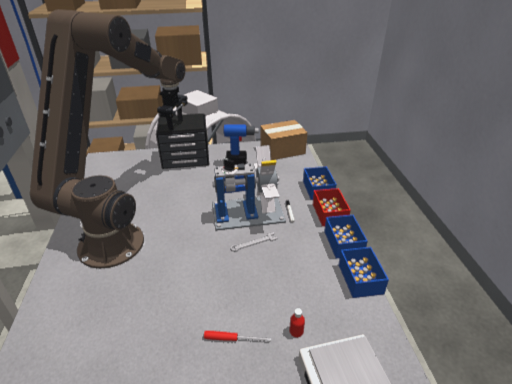

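View pics/top0.png

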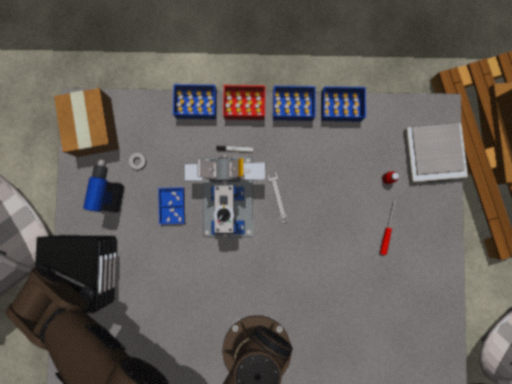

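The side and top views agree. The stand sits near (549, 115) with yaw about 0, the knob near (483, 115) and the impeller near (626, 116). The yellow blade is tilted about +27° (yellow at roughly (268,162) in the side view, (241,168) in the top view). The robot is clear of everything.

```bash
cat >> h.py <<'E'
def down(yaw,tilt=0):  # tool down, tool x at yaw, then tilt about world x
    return R.from_rotvec([tilt,0,0])*R.from_euler('xyz',[-np.pi/2,0,yaw])
def plan(pos,rot,n):
    s=readout.state(); P=np.array(s['eef_pos']); Q=R.from_euler('xyz',s['tcp_rot'])
    d=(np.array(pos)-P)/n; dr=(Q.inv()*rot).as_rotvec()/n
    for i in range(n):
        q=Q*R.from_rotvec(dr*i)
        print(np.round(q.inv().apply(d)/10,2).tolist(), np.round(np.degrees(dr),1).tolist())
E
python3 - <<'E'
from h import *
plan([483,115,330],down(-.7),10)
E
```

```text
[3.94, -1.52, -3.22] [-0.0, 1.6, -0.0]
[4.02, -1.52, -3.11] [-0.0, 1.6, -0.0]
[4.11, -1.52, -3.0] [-0.0, 1.6, -0.0]
[4.19, -1.52, -2.88] [-0.0, 1.6, -0.0]
[4.27, -1.52, -2.77] [-0.0, 1.6, -0.0]
[4.34, -1.52, -2.65] [-0.0, 1.6, -0.0]
[4.42, -1.52, -2.52] [-0.0, 1.6, -0.0]
[4.49, -1.52, -2.4] [-0.0, 1.6, -0.0]
[4.55, -1.52, -2.28] [-0.0, 1.6, -0.0]
[4.61, -1.52, -2.15] [-0.0, 1.6, -0.0]
```

Request:
apply_moves:
  increments:
    - [[3.0,-4.0,-2.5],[0,1.6,0],9.5]
    - [[4.0,-3.5,-3.1],[0,1.6,0],9.5]
    - [[4.2,-3.0,-3.0],[0,1.6,0],9.5]
    - [[4.2,-2.5,-2.9],[0,1.6,0],9.5]
    - [[4.3,-2.5,-2.8],[0,1.6,0],9.5]

```text
t: 1.12
eef_pos: [365.5, 347.8, 335.5]
tcp_rot: [-1.574, -0.0, -0.561]
ft_force: [1.6, -0.1, -0.2]
opening: 0.999
```

Run:
```python
from h import *
st();plan([483,115,320],down(-.7),5)
```

```text
{'t': np.float64(1.125), 'eef_pos': array([365.452, 347.839, 335.517]), 'tcp_rot': array([-1.574, -0.   , -0.561]), 'ft_force': array([ 1.561, -0.113, -0.24 ]), 'moment': array([-0.004, -0.016,  0.01 ]), 'opening': np.float64(0.999), 'joints': array([ 0.631,  0.186,  1.598, -0.002,  1.36 , -0.379])}
[4.47, 0.32, -2.69] [0.0, 1.6, 0.0]
[4.54, 0.32, -2.57] [0.0, 1.6, 0.0]
[4.61, 0.32, -2.44] [0.0, 1.6, 0.0]
[4.68, 0.31, -2.31] [0.0, 1.6, 0.0]
[4.74, 0.31, -2.18] [0.0, 1.6, 0.0]
```

Tracking is good. The gripper opening stays below the knob only at the end.

Request:
apply_moves:
  increments:
    - [[4.5,0.3,-2.7],[0,1.6,0],7]
    - [[4.6,0.3,-2.6],[0,1.6,0],7]
    - [[4.6,0.3,-2.4],[0,1.6,0],7]
    - [[4.7,0.3,-2.3],[0,1.6,0],7]
    - [[4.7,0.3,-2.2],[0,1.6,0],7]

```text
t: 1.75
eef_pos: [486.3, 106.6, 324.3]
tcp_rot: [-1.567, -0.004, -0.704]
ft_force: [1.4, -0.3, 0.8]
opening: 0.734
```

Run:
```python
from h import *
st()
p=read_camera('side')
for n in('knob_grip','stand','impeller'):
    for r in nets.mark_of(p,n)[:1]: print(n,r['confidence'],w(p,r['point']))
x,y=proj(p,np.array([483,115,262])).astype(int); print(x,y)
c=p['img'][y-60:y+60,x-60:x+100]; p['img']=cv2.resize(c,None,fx=5,fy=5,interpolation=cv2.INTER_CUBIC); save(p,'b.png')
plan([483,115,247],down(-.7),5)
```

```text
{'t': np.float64(1.75), 'eef_pos': array([486.275, 106.587, 324.299]), 'tcp_rot': array([-1.567, -0.004, -0.704]), 'ft_force': array([ 1.429, -0.254,  0.78 ]), 'moment': array([-0.003,  0.005,  0.019]), 'opening': np.float64(0.734), 'joints': array([ 0.083,  0.177,  1.638, -0.001,  1.32 , -0.783])}
knob_grip 0.43 [480.479 116.696 262.263]
stand 0.62 [550.034 114.933  -1.777]
impeller 0.83 [627.577 117.172 164.282]
228 161
[-0.14, 1.54, 0.07] [-0.0, -0.1, 0.0]
[-0.14, 1.54, 0.07] [-0.0, -0.1, 0.0]
[-0.14, 1.54, 0.07] [-0.0, -0.1, 0.0]
[-0.14, 1.54, 0.07] [-0.0, -0.1, 0.0]
[-0.14, 1.54, 0.07] [-0.0, -0.1, 0.0]
```

View pics/b.png

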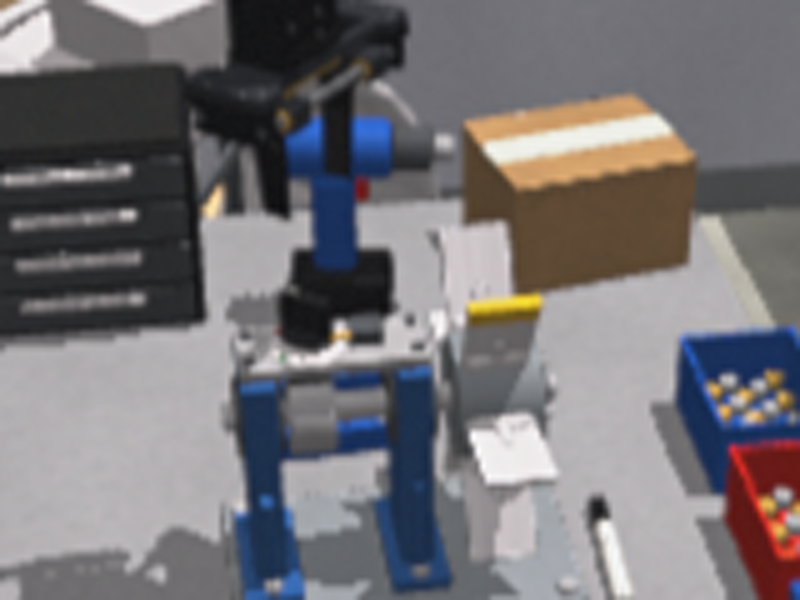

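The gripper straddles the knob from above (knob at about (305,315) in the crop, i.e. image (289−…)≈(229,164)), and the view is clear for descending.

Request:
apply_moves:
  increments:
    - [[-0.3,1.9,0.1],[0,0,0],6]
    - [[-0.3,2.0,0.1],[0,0,0],6]
    - [[-0.2,2.0,0.1],[0,0,0],5]
    - [[-0.1,1.7,0],[0,0,0],5]
    - [[0,0.1,0],[0,0,0],5]

```text
t: 2.58
eef_pos: [478.6, 122.4, 246.5]
tcp_rot: [-1.565, -0.004, -0.697]
ft_force: [-0.2, 0.3, 0.0]
opening: 0.53
```

Run:
```python
from h import *
st(); plan([481.5,115.5,247],down(-.7),1)
```

```text
{'t': np.float64(2.575), 'eef_pos': array([478.639, 122.36 , 246.501]), 'tcp_rot': array([-1.565, -0.004, -0.697]), 'ft_force': array([-0.224,  0.307,  0.044]), 'moment': array([0.005, 0.081, 0.074]), 'opening': np.float64(0.53), 'joints': array([ 0.116,  0.229,  1.779,  0.001,  1.126, -0.758])}
[0.66, -0.05, -0.34] [-0.3, 0.2, 0.3]
```

Request:
apply_moves:
  increments:
    - [[0.6,0,-0.3],[0,0,0],4]
    - [[0,0,0],[0,0,0],2]
    - [[0,0,0],[0,0,0],0.5]
    - [[0,0,0],[0,0,0],0.5]
    - [[0,0,0],[0,0,0],0.5]

```text
t: 3.2
eef_pos: [482.0, 116.8, 248.9]
tcp_rot: [-1.563, -0.007, -0.695]
ft_force: [-0.3, 0.1, -0.2]
opening: 0.079
```

Run:
```python
from h import *
st()
```

```text
{'t': np.float64(3.2), 'eef_pos': array([481.978, 116.839, 248.87 ]), 'tcp_rot': array([-1.563, -0.007, -0.695]), 'ft_force': array([-0.343,  0.051, -0.199]), 'moment': array([0.004, 0.001, 0.015]), 'opening': np.float64(0.079), 'joints': array([ 0.104,  0.229,  1.773,  0.001,  1.129, -0.772])}
```

Run:
```python
from h import *
st(); im=[]
for c in('side','top'):
    p=read_camera(c)
    for n in('knob_grip',):
        for r in nets.mark_of(p,n)[:2]: print(n,r['confidence'],w(p,r['point']))
    for X in ([482,117,249],[482,115,262],[482,115,243]):print(proj(p,np.array(X)))
    x,y=proj(p,np.array([482,117,249])).astype(int)
    im.append(cv2.resize(p['img'][y-35:y+35,x-35:x+35],(400,400),interpolation=cv2.INTER_CUBIC))
p['img']=np.hstack(im); save(p,'c.png')
```

```text
{'t': np.float64(3.2), 'eef_pos': array([481.978, 116.839, 248.87 ]), 'tcp_rot': array([-1.563, -0.007, -0.695]), 'ft_force': array([-0.343,  0.051, -0.199]), 'moment': array([0.004, 0.001, 0.015]), 'opening': np.float64(0.079), 'joints': array([ 0.104,  0.229,  1.773,  0.001,  1.129, -0.772])}
knob_grip 0.72 [546.668 114.539  -0.163]
knob_grip 0.53 [481.915 114.72  260.805]
[228.828 164.305]
[228.712 161.711]
[228.942 165.888]
knob_grip 0.49 [508.155 320.925   1.414]
[221.988 213.34 ]
[222.333 213.277]
[222.763 213.382]
```

View pics/c.png

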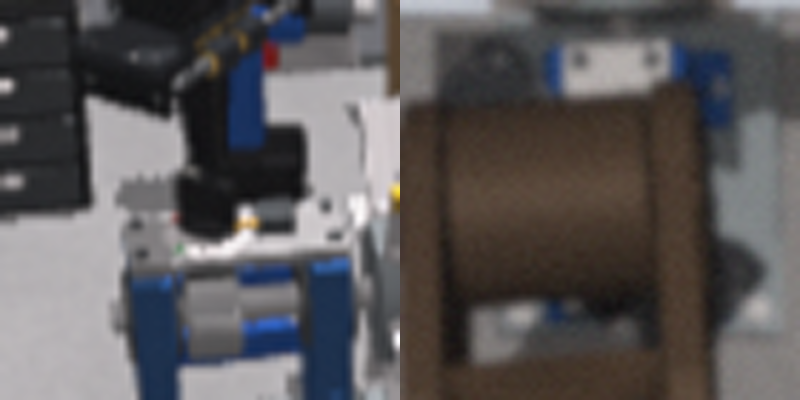

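The fingers sit on the knob (about (205,205) in the left crop). The opening reads less than the bar's 14 mm, so I'll test it by turning and watching the moment.

Request:
apply_moves:
  increments:
    - [[0,0,0],[0,0,0],0.5]
    - [[0,0,0],[0,0,0],0.5]
    - [[0,0,0],[0,-6,0],0.5]
    - [[0,0,0],[0,-9,0],0.5]
    - [[0,0,0],[0,-9,0],0.5]

```text
t: 4.03
eef_pos: [481.9, 116.9, 248.6]
tcp_rot: [-1.566, -0.009, -0.265]
ft_force: [0.8, 0.3, -0.2]
opening: 0.051
```

Run:
```python
from h import *
st()
```

```text
{'t': np.float64(4.025), 'eef_pos': array([481.907, 116.88 , 248.634]), 'tcp_rot': array([-1.566, -0.009, -0.265]), 'ft_force': array([ 0.766,  0.269, -0.218]), 'moment': array([ 0.044,  0.005, -0.022]), 'opening': np.float64(0.051), 'joints': array([ 0.104,  0.229,  1.774,  0.001,  1.129, -1.202])}
```

Run:
```python
from h import *
p=read_camera('side'); x,y=228,158
f=12
im=cv2.resize(p['img'][y-25:y+25,x-33:x+33],None,fx=f,fy=f,interpolation=cv2.INTER_CUBIC)
def ln(A,B,c):
    a,b=[tuple(((proj(p,np.array(X,float))-[x-33,y-25]+.5)*f).astype(int).tolist()) for X in(A,B)]
    cv2.line(im,a,b,c,1)
ln([481.9,116.9,248.6],[481.9,116.9,300],(255,0,255))
for z in(243,273):
  for a,b in((-.7,-.7),):
    d=22*np.array([np.cos(a),np.sin(a),0]); k=np.array([482,115,z]); ln(k-d,k+d,(0,255,0))
for sx,sy in((1,1),):
  for z in (227,):
    C=[[549.7+a,115.3+b,z] for a,b in((-75-32,-30),(43,-30),(43,30),(-107,30))]
    for i in range(4): ln(C[i],C[(i+1)%4],(255,0,0))
p['img']=im; save(p,'d.png'); print(im.shape)
```

```text
(600, 792, 3)
```

View pics/d.png

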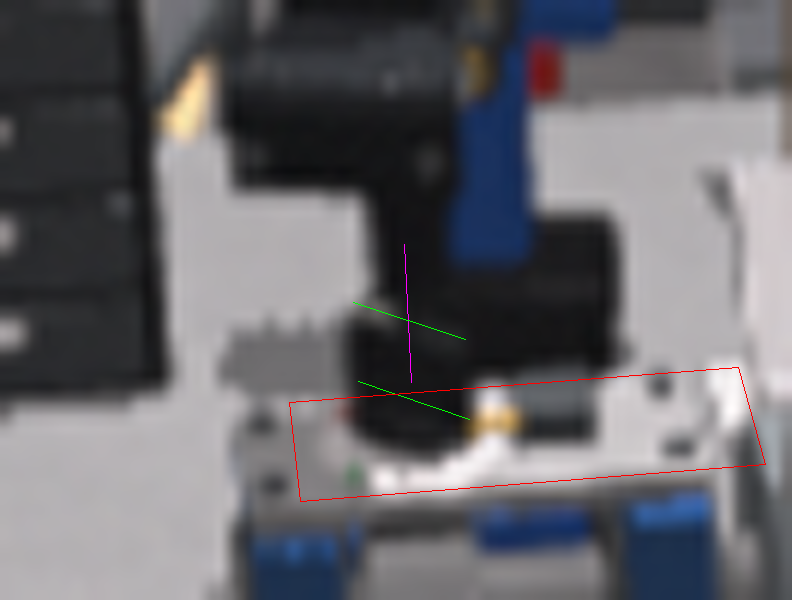

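The knob shows where expected: flange at about (410,420) in the crop, red dot (343,410), green dot (355,475). The fingers seem to overlap it, yet they read no contact. I'll check by nudging sideways and watching the force.

Request:
apply_moves:
  increments:
    - [[0,0,0.5],[0,0,0],0.5]
    - [[0,0,0.3],[0,0,0],0.5]
    - [[0,0,0],[0,0,0],0.5]
    - [[0,0,0],[0,0,0],0.5]
    - [[0,0,0],[0,0,0],0.5]

```text
t: 4.7
eef_pos: [484.1, 125.3, 248.6]
tcp_rot: [-1.566, -0.009, -0.265]
ft_force: [-0.5, -0.3, 0.6]
opening: 0.053
```

Run:
```python
from h import *
st()
```

```text
{'t': np.float64(4.7), 'eef_pos': array([484.109, 125.329, 248.628]), 'tcp_rot': array([-1.566, -0.009, -0.265]), 'ft_force': array([-0.496, -0.293,  0.644]), 'moment': array([-0.025,  0.005, -0.005]), 'opening': np.float64(0.053), 'joints': array([ 0.121,  0.235,  1.765,  0.001,  1.132, -1.185])}
```

Run:
```python
from h import *
p=read_camera('side')
d=np.array([.644,.765,0]); T=np.array([486.3,106.6,324.3])
for k in(-42,-35,35,42): print(k,(proj(p,T+k*d)-[168,101])*5, 'z+19',(proj(p,T+k*d+[0,0,19])-[168,101])*5)
```

```text
-42 [273.129 262.093] z+19 [271.657 239.447]
-35 [278.754 257.981] z+19 [277.332 235.38 ]
35 [332.929 218.373] z+19 [331.977 196.226]
42 [338.148 214.558] z+19 [337.24  192.456]
```

Request:
apply_moves:
  increments:
    - [[0,-3,0],[0,0,0],4]
    - [[0,-4,0],[0,0,0],4]
    - [[0,-4,0],[0,0,0],4]
    - [[-2,-1,0],[0,0,0],4]
    - [[-3,0,0],[0,0,0],4]

```text
t: 5.38
eef_pos: [433.3, 137.9, 370.2]
tcp_rot: [-1.568, -0.006, -0.268]
ft_force: [0.3, 0.1, -0.9]
opening: 0.413
```

Run:
```python
from h import *
s=st(); im=[]
for c in('side','top'):
    p=read_camera(c)
    for n in('knob_grip',):
        for r in nets.mark_of(p,n)[:2]: print(n,r['confidence'],w(p,r['point']))
    X=np.array(s['eef_pos']); j=R.from_euler('xyz',s['tcp_rot']).as_matrix()[:,2]
    x,y=proj(p,np.array([475,115,262])).astype(int); f=8
    a=cv2.resize(p['img'][y-45:y+25,x-25:x+25],None,fx=f,fy=f,interpolation=cv2.INTER_CUBIC)
    def dot(X,c):
        q=((proj(p,X)-[x-25,y-45]+.5)*f).astype(int); cv2.circle(a,tuple(q.tolist()),3,c,-1)
    dot(X+21*j,(255,0,255)); dot(X-21*j,(255,0,255))
    for z in(243,273): dot(np.array([482,115,z]),(0,255,0))
    im.append(a)
p['img']=np.hstack(im); save(p,'e.png')
```

```text
{'t': np.float64(5.375), 'eef_pos': array([433.27 , 137.945, 370.184]), 'tcp_rot': array([-1.568, -0.006, -0.268]), 'ft_force': array([ 0.259,  0.105, -0.942]), 'moment': array([0.046, 0.038, 0.002]), 'opening': np.float64(0.413), 'joints': array([ 0.163,  0.081,  1.637,  0.   ,  1.417, -1.14 ])}
knob_grip 0.65 [481.131 114.708 263.231]
knob_grip 0.54 [476.222 115.409 260.683]
```

View pics/e.png

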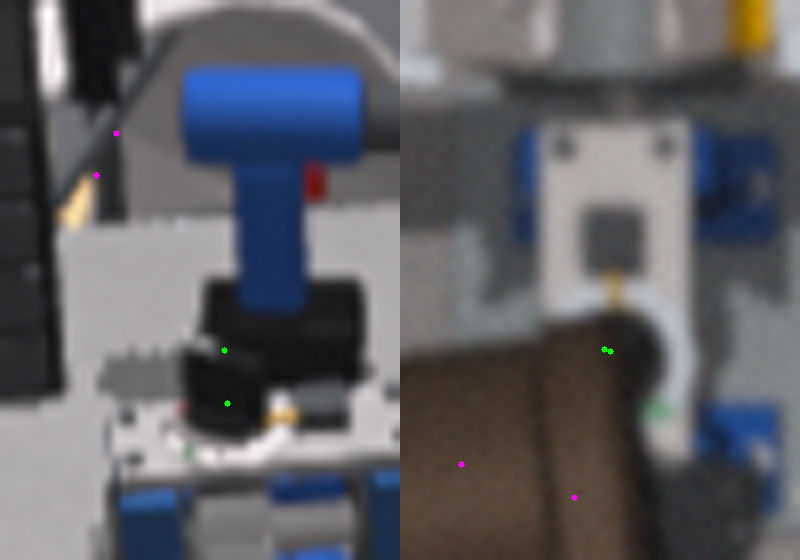

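The tool's fingertips appear at about (100,105) in the left crop, while the reported TCP projects to about (105,155). The earlier picture shows the same shift, so the fingers end some 36 mm higher than reported. That also explains why there was no contact. I'll make a guarded descent that allows for it.

Run:
```python
from h import *
plan([481.5,115.5,270],down(-.7),4)
```

```text
[1.29, 2.51, -0.23] [-0.1, 6.2, 0.1]
[1.31, 2.51, -0.09] [-0.1, 6.2, 0.1]
[1.31, 2.51, 0.05] [-0.1, 6.2, 0.1]
[1.3, 2.51, 0.2] [-0.1, 6.2, 0.1]
```

Request:
apply_moves:
  increments:
    - [[1.3,2,-0.2],[0,6.2,0],5]
    - [[1.3,2,-0.1],[0,6.2,0],5]
    - [[1.3,2,0],[0,6.2,0],5]
    - [[1.3,2,0.2],[0,6.2,0],5]
    - [[0,0,0],[0,0,0],5]

```text
t: 6.2
eef_pos: [483.7, 113.8, 285.0]
tcp_rot: [-1.569, -0.001, -0.713]
ft_force: [-0.8, -0.2, 0.7]
opening: 0.528
```

Run:
```python
from h import *
st();plan([481.5,115.5,240],down(-.7),5)
```

```text
{'t': np.float64(6.2), 'eef_pos': array([483.704, 113.772, 284.975]), 'tcp_rot': array([-1.569, -0.001, -0.713]), 'ft_force': array([-0.848, -0.167,  0.726]), 'moment': array([-0.046, -0.039, -0.027]), 'opening': np.float64(0.528), 'joints': array([ 0.098,  0.204,  1.708,  0.001,  1.228, -0.76 ])}
[-0.06, 0.9, -0.0] [-0.0, -0.2, 0.0]
[-0.06, 0.9, -0.0] [-0.0, -0.2, 0.0]
[-0.06, 0.9, -0.0] [-0.0, -0.2, 0.0]
[-0.06, 0.9, -0.0] [-0.0, -0.2, 0.0]
[-0.06, 0.9, -0.0] [-0.0, -0.2, 0.0]
```

Request:
apply_moves:
  increments:
    - [[-0.2,1.3,0],[0,0,0],5]
    - [[0,1.2,0],[0,0,0],5]
    - [[0,1.0,0],[0,0,0],5]
    - [[0,0.9,0],[0,0,0],5]
    - [[0,0.8,0],[0,0,0],5]

```text
t: 6.82
eef_pos: [482.0, 115.8, 231.0]
tcp_rot: [-1.567, -0.003, -0.707]
ft_force: [-0.2, 0.8, 0.1]
opening: 0.524
```

Run:
```python
from h import *
st();plan([481.5,115.5,214],down(-.7),3)
```

```text
{'t': np.float64(6.825), 'eef_pos': array([481.956, 115.788, 230.995]), 'tcp_rot': array([-1.567, -0.003, -0.707]), 'ft_force': array([-0.153,  0.77 ,  0.062]), 'moment': array([ 0.007,  0.072, -0.042]), 'opening': np.float64(0.524), 'joints': array([ 0.102,  0.248,  1.797,  0.001,  1.092, -0.762])}
[-0.01, 0.57, -0.02] [-0.1, -0.1, 0.0]
[-0.01, 0.57, -0.02] [-0.1, -0.1, 0.0]
[-0.01, 0.57, -0.02] [-0.1, -0.1, 0.0]
```

Request:
apply_moves:
  increments:
    - [[0,0.5,0],[0,0,0],5]
    - [[0,0.5,0],[0,0,0],5]
    - [[0,0.4,0],[0,0,0],5]
    - [[0,0,0],[0,0,0],3]
    - [[0,0,0],[0,0,0],1]

```text
t: 7.45
eef_pos: [482.2, 115.8, 216.0]
tcp_rot: [-1.567, -0.003, -0.707]
ft_force: [-0.4, -0.7, 0.4]
opening: 0.369
```

Request:
apply_moves:
  increments:
    - [[0,0,0],[0,0,0],0.5]
    - [[0,0,0],[0,0,0],0.5]
    - [[0,0,0],[0,0,0],0.5]
    - [[0,0,0],[0,0,0],0.5]
    - [[0,0,0],[0,0,0],0.5]

```text
t: 8.07
eef_pos: [479.6, 112.7, 216.2]
tcp_rot: [-1.576, -0.003, -0.704]
ft_force: [-0.4, -0.6, -0.8]
opening: 0.147
```

Gripped: the opening stopped at 14 mm, so the fingertips really are about 36 mm above the reported TCP. Now I'll turn anticlockwise.

Request:
apply_moves:
  increments:
    - [[0,0,0],[0,-8,0],0.5]
    - [[0,0,0],[0,-9,0],0.5]
    - [[0,0,0],[0,-9,0],0.5]
    - [[0,0,0],[0,-9,0],0.5]
    - [[0,0,0],[0,-9,0],0.5]

```text
t: 8.7
eef_pos: [479.6, 113.6, 216.2]
tcp_rot: [-1.575, 0.002, 0.084]
ft_force: [-5.3, -1.4, 10.3]
opening: 0.148
```

Run:
```python
from h import *
st();plan([479.6,112.7,216],down(.7),4)
```

```text
{'t': np.float64(8.7), 'eef_pos': array([479.635, 113.559, 216.196]), 'tcp_rot': array([-1.575,  0.002,  0.084]), 'ft_force': array([-5.334, -1.362, 10.264]), 'moment': array([-0.065,  0.795, -0.031]), 'opening': np.float64(0.148), 'joints': array([ 0.101,  0.262,  1.821, -0.004,  1.061, -1.552])}
[-0.0, 0.0, -0.02] [0.0, -8.8, -0.0]
[-0.01, 0.0, -0.02] [0.0, -8.8, -0.0]
[-0.01, 0.0, -0.02] [0.0, -8.8, -0.0]
[-0.01, 0.0, -0.02] [0.0, -8.8, -0.0]
```

Request:
apply_moves:
  increments:
    - [[0,0,0],[0,-9,0],0.5]
    - [[0,0,0],[0,-9,0],0.5]
    - [[0,0,0],[0,-9,0],0.5]
    - [[0,0,0],[0,-9,0],0.5]
    - [[0,0,0],[0,-1,0],0.5]

```text
t: 9.32
eef_pos: [479.4, 114.1, 216.2]
tcp_rot: [-1.571, 0.003, 0.748]
ft_force: [0.6, -1.8, -7.2]
opening: 0.147
```

Run:
```python
from h import *
st()
```

```text
{'t': np.float64(9.325), 'eef_pos': array([479.385, 114.144, 216.168]), 'tcp_rot': array([-1.571,  0.003,  0.748]), 'ft_force': array([ 0.585, -1.775, -7.232]), 'moment': array([-0.245, -0.164, -0.673]), 'opening': np.float64(0.147), 'joints': array([ 0.101,  0.262,  1.82 , -0.003,  1.062, -2.217])}
```

Request:
apply_moves:
  increments:
    - [[0,0,0],[0,0,0],4]
    - [[0,0,0],[0,0,0],5]
    - [[0,-3,0],[0,0,0],5]
    - [[0,-4,0],[0,0,0],5]
    - [[-4,-4,0],[0,0,0],5]

```text
t: 9.95
eef_pos: [450.1, 88.1, 326.7]
tcp_rot: [-1.567, 0.007, 0.74]
ft_force: [-0.1, -0.5, 0.1]
opening: 0.521
```

```bash
cat >> h.py <<'E'
def ang():
    for c in('side','top'):
        p=read_camera(c)
        for n in('yellow_tip','impeller'):
            for r in nets.mark_of(p,n)[:1]:
                X=w(p,r['point']); print(c,n,round(r['confidence'],2),X,'ang',round(np.degrees(np.arctan2(-(X[1]-116),X[2]-165)),1))
E
python3 - <<'E'
from h import *
st(); ang()
p=read_camera('side'); a=p['img'][120:220,190:300]; b=read_camera('top')['img'][150:230,180:268]
q=p; q['img']=np.hstack([cv2.resize(a,(440,400),interpolation=cv2.INTER_CUBIC),cv2.resize(b,(360,400),interpolation=cv2.INTER_CUBIC)]); save(q,'f.png')
E
```

```text
{'t': np.float64(9.95), 'eef_pos': array([450.063,  88.106, 326.714]), 'tcp_rot': array([-1.567,  0.007,  0.74 ]), 'ft_force': array([-0.115, -0.45 ,  0.119]), 'moment': array([ 0.034,  0.064, -0.031]), 'opening': np.float64(0.521), 'joints': array([ 0.05 ,  0.118,  1.705, -0.002,  1.326, -2.26 ])}
side yellow_tip 0.76 [621.063 181.897 279.486] ang -29.9
side impeller 0.8 [623.983 118.909 165.028] ang -89.4
top yellow_tip 0.77 [624.934 216.16  253.244] ang -48.6
top impeller 0.91 [623.385 117.464 166.853] ang -38.3
```

View pics/f.png

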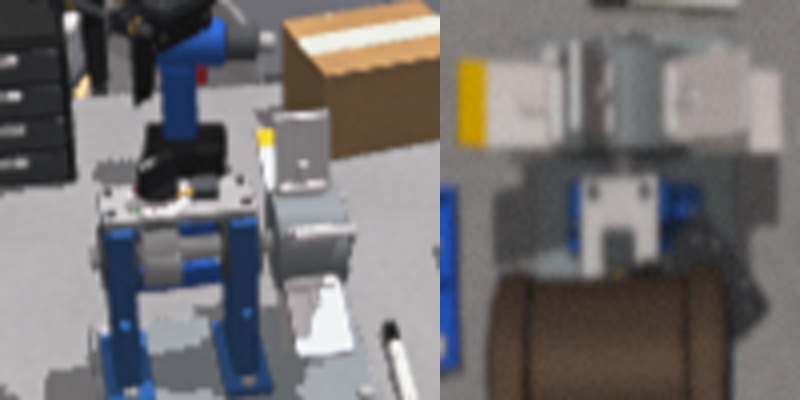

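The brake is off and the impeller is swinging by itself, with yellow moving to +y (yellow at about (467,100) in the right half). I'll let it settle while the gripper moves above the impeller.

Run:
```python
from h import *
plan([610,116,345],down(0),5)
```

```text
[2.74, -0.43, -1.75] [-0.0, 8.5, -0.1]
[2.97, -0.43, -1.32] [-0.0, 8.5, -0.1]
[3.13, -0.42, -0.87] [-0.0, 8.5, -0.1]
[3.23, -0.41, -0.4] [-0.0, 8.5, -0.1]
[3.25, -0.41, 0.08] [-0.0, 8.5, -0.1]
```

Request:
apply_moves:
  increments:
    - [[2.7,-0.4,-1.7],[0,8.5,0],5]
    - [[3,-0.4,-1.3],[0,8.5,0],5]
    - [[3.1,-0.4,-0.9],[0,8.5,0],5]
    - [[3.2,-0.4,-0.4],[0,8.5,0],5]
    - [[3.2,-0.4,0],[0,8.5,0],5]

```text
t: 10.98
eef_pos: [613.0, 116.4, 338.4]
tcp_rot: [-1.574, 0.017, -0.023]
ft_force: [0.5, -0.3, -1.1]
opening: 0.528
```

Run:
```python
from h import *
st(); ang()
```

```text
{'t': np.float64(10.975), 'eef_pos': array([613.045, 116.352, 338.41 ]), 'tcp_rot': array([-1.574,  0.017, -0.023]), 'ft_force': array([ 0.509, -0.262, -1.064]), 'moment': array([ 0.033, -0.024, -0.011]), 'opening': np.float64(0.528), 'joints': array([ 0.082,  0.39 ,  1.303, -0.001,  1.466, -1.465])}
side yellow_tip 0.69 [626.387 248.113 137.225] ang -101.9
side impeller 0.86 [629.241 118.873 166.592] ang -61.0
top yellow_tip 0.87 [622.059 249.24  137.975] ang -101.5
top impeller 0.84 [624.405 117.473 169.142] ang -19.6
```

Request:
apply_moves:
  increments:
    - [[0,0,0],[0,0,0],5]
    - [[0,0,0],[0,0,0],5]
    - [[0,0,0],[0,0,0],5]
    - [[0,0,0],[0,0,0],5]
    - [[0,0,0],[0,0,0],5]

```text
t: 11.9
eef_pos: [609.8, 115.8, 340.4]
tcp_rot: [-1.574, 0.014, -0.015]
ft_force: [0.2, -0.0, -0.0]
opening: 0.528
```

Run:
```python
from h import *
st(); ang()
```

```text
{'t': np.float64(11.9), 'eef_pos': array([609.821, 115.831, 340.429]), 'tcp_rot': array([-1.574,  0.014, -0.015]), 'ft_force': array([ 0.233, -0.014, -0.045]), 'moment': array([ 0.032, -0.01 , -0.031]), 'opening': np.float64(0.528), 'joints': array([ 0.082,  0.382,  1.309, -0.001,  1.465, -1.474])}
side yellow_tip 0.81 [623.358 246.431 139.346] ang -101.1
side impeller 0.76 [626.804 119.762 163.269] ang -114.7
top yellow_tip 0.73 [623.049 249.761 135.548] ang -102.4
top impeller 0.72 [622.421 116.047 167.874] ang -0.9
```

It settled with yellow at −101.7°, sinking in the negative direction, so heavy-down lies further negative (about −121° to −139°). I'll pinch the blade now at +18°, turn it on while feeling the torque, and approach again from the other side.

```bash
cat >> h.py <<'E'
L=36; AX=np.array([624.,116,165])
def tip(th,r): # reported TCP for true tip radius r, blade angle th deg
    t=np.radians(th); return AX+(r-L)*np.array([0,-np.sin(t),np.cos(t)]), down(0,t)
E
python3 - <<'E'
from h import *
plan(*tip(18.3,190),5)
E
```

```text
[0.31, 0.58, -0.96] [3.7, -0.2, -0.1]
[0.3, 0.52, -0.99] [3.7, -0.2, -0.1]
[0.3, 0.45, -1.03] [3.7, -0.2, -0.1]
[0.29, 0.39, -1.05] [3.7, -0.2, -0.1]
[0.29, 0.32, -1.08] [3.7, -0.2, -0.1]
```

Request:
apply_moves:
  increments:
    - [[0.3,0.5,-1],[3.7,0,0],7]
    - [[0.3,0.5,-1],[3.7,0,0],7]
    - [[0.3,0.4,-1],[3.7,0,0],7]
    - [[0.3,0.4,-1],[3.7,0,0],7]
    - [[0.3,0.3,-1.1],[3.7,0,0],7]

```text
t: 12.82
eef_pos: [624.4, 68.3, 312.8]
tcp_rot: [-1.241, 0.012, -0.012]
ft_force: [0.9, 0.2, 0.5]
opening: 0.738
```

Run:
```python
from h import *
s=st(); plan(*tip(18.3,98),5)
p=read_camera('side'); x0,y0,f=230,95,8
a=cv2.resize(p['img'][y0:y0+70,x0:x0+80],None,fx=f,fy=f,interpolation=cv2.INTER_CUBIC)
M=R.from_euler('xyz',s['tcp_rot']).as_matrix(); T=np.array(s['eef_pos'])
def dot(X,c):
    q=((proj(p,X)-[x0,y0]+.5)*f).astype(int); cv2.circle(a,tuple(q.tolist()),4,c,-1); print(q)
o=s['opening']*47.5+5
for k in(-1,1):
    dot(T+k*o*M[:,2],(255,0,255)); dot(T+k*o*M[:,2]-36*M[:,1],(0,255,0)); dot(T+k*o*M[:,2]+[0,0,36],(255,0,0))
p['img']=a; save(p,'g.png')
```

```text
{'t': np.float64(12.825), 'eef_pos': array([624.411,  68.28 , 312.77 ]), 'tcp_rot': array([-1.241,  0.012, -0.012]), 'ft_force': array([0.925, 0.248, 0.544]), 'moment': array([-0.176, -0.008,  0.021]), 'opening': np.float64(0.738), 'joints': array([-0.156,  0.407,  1.382,  0.328,  1.421, -1.773])}
[0.01, 1.87, -0.04] [-0.1, -0.2, -0.1]
[0.0, 1.87, -0.04] [-0.1, -0.2, -0.1]
[0.0, 1.87, -0.03] [-0.1, -0.2, -0.1]
[-0.0, 1.87, -0.03] [-0.1, -0.2, -0.1]
[-0.01, 1.87, -0.03] [-0.1, -0.2, -0.1]
[314 538]
[320 487]
[315 470]
[291 408]
[296 355]
[291 340]
```

View pics/g.png

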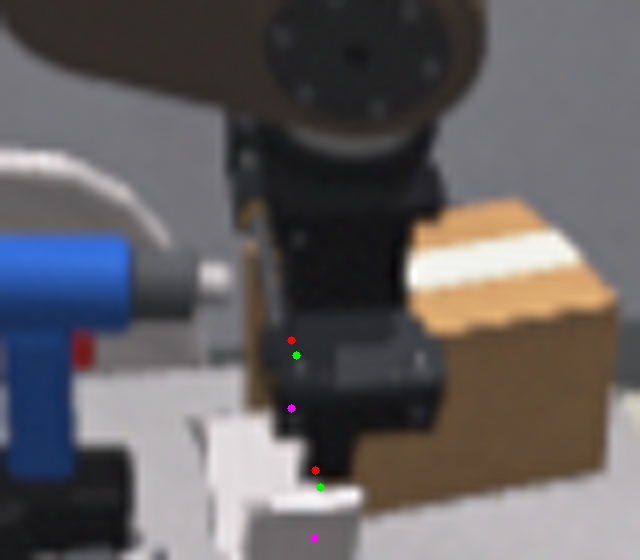

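The near fingertip ends at about (325,478), between the two offset models (green at 487, red at 470), and the blade's edge sits just below it at (330,497). The alignment is fine, so I'll descend.

Request:
apply_moves:
  increments:
    - [[0,2,0],[0,0,0],7]
    - [[0,2,0],[0,0,0],7]
    - [[0,2,0],[0,0,0],7]
    - [[0,1.8,0],[0,0,0],7]
    - [[0,1.4,0],[0,0,0],6]

```text
t: 13.5
eef_pos: [624.5, 96.0, 222.5]
tcp_rot: [-1.241, 0.012, -0.016]
ft_force: [0.4, -0.3, -0.2]
opening: 0.679
```

Run:
```python
from h import *
st(); plan(*tip(18.3,98),1)
```

```text
{'t': np.float64(13.5), 'eef_pos': array([624.476,  95.951, 222.451]), 'tcp_rot': array([-1.241,  0.012, -0.016]), 'ft_force': array([ 0.414, -0.333, -0.173]), 'moment': array([-0.154, -0.022, -0.016]), 'opening': np.float64(0.679), 'joints': array([-0.112,  0.468,  1.52 ,  0.349,  1.218, -1.797])}
[-0.05, -0.11, 0.1] [-0.6, -1.1, -0.4]
```

Request:
apply_moves:
  increments:
    - [[0,0,0],[0,0,0],3]
    - [[0,0,0],[0,0,0],1]
    - [[0,0,0],[0,0,0],0.2]
    - [[0,0,0],[0,0,0],0.2]
    - [[0,0,0],[0,0,0],0.2]

```text
t: 14.12
eef_pos: [625.0, 95.8, 223.7]
tcp_rot: [-1.242, 0.011, -0.016]
ft_force: [-0.7, -0.4, -0.1]
opening: 0.159
```

Run:
```python
from h import *
st(); ang()
```

```text
{'t': np.float64(14.125), 'eef_pos': array([624.966,  95.803, 223.674]), 'tcp_rot': array([-1.242,  0.011, -0.016]), 'ft_force': array([-0.741, -0.443, -0.057]), 'moment': array([-0.2  , -0.05 , -0.047]), 'opening': np.float64(0.159), 'joints': array([-0.111,  0.467,  1.518,  0.348,  1.22 , -1.796])}
side yellow_tip 0.67 [616.993 247.988 137.807] ang -101.6
side impeller 0.92 [625.983 115.779 164.819] ang 129.3
top yellow_tip 0.74 [625.905 251.489 140.9  ] ang -100.1
top impeller 0.76 [623.598 118.859 170.186] ang -28.9
```

Request:
apply_moves:
  increments:
    - [[0,0,0],[0,0,0],0.2]
    - [[0,0,0],[0,0,0],0.2]
    - [[0,0,0.7],[-5,0,0],0.2]
    - [[0,0,0.7],[-5,0,0],0.2]
    - [[0,0,0],[0,0,0],0.2]

```text
t: 15.05
eef_pos: [624.1, 108.8, 227.0]
tcp_rot: [-1.423, 0.013, -0.015]
ft_force: [-0.4, 0.6, 4.2]
opening: 0.09
```

Run:
```python
from h import *
st(); ang(); st()
```

```text
{'t': np.float64(15.05), 'eef_pos': array([624.12 , 108.756, 227.006]), 'tcp_rot': array([-1.423,  0.013, -0.015]), 'ft_force': array([-0.422,  0.636,  4.191]), 'moment': array([ 0.073, -0.489,  0.481]), 'opening': np.float64(0.09), 'joints': array([-0.004,  0.46 ,  1.486,  0.158,  1.212, -1.616])}
side yellow_tip 0.89 [621.94  240.658 115.429] ang -111.7
side impeller 0.78 [627.705 117.378 164.246] ang -118.7
top yellow_tip 0.68 [623.313 244.916 116.89 ] ang -110.5
top impeller 0.78 [623.292 114.558 168.54 ] ang 22.2
{'t': np.float64(15.35), 'eef_pos': array([624.13 , 107.856, 226.912]), 'tcp_rot': array([-1.42 ,  0.014, -0.018]), 'ft_force': array([-2.111,  3.042,  1.524]), 'moment': array([ 0.87 , -0.238,  0.49 ]), 'opening': np.float64(0.088), 'joints': array([-0.007,  0.46 ,  1.486,  0.162,  1.212, -1.617])}
```

Firmly gripped (8.4 mm = blade thickness), and the tool tilt matches the camera angle. The shift per degree fits the tool-length offset model (radius about 62 reported). I'll go on turning negative.

Request:
apply_moves:
  increments:
    - [[0,0,0.6],[-5.7,0,0],0.2]
    - [[0,0,0.6],[-5.7,0,0],0.2]
    - [[0,0,0.6],[-5.7,0,0],0.2]
    - [[0,0,0.6],[-5.7,0,0],0.2]
    - [[0,0,0.6],[-5.7,0,0],0.2]

```text
t: 15.98
eef_pos: [621.5, 137.0, 224.6]
tcp_rot: [-1.923, 0.022, -0.028]
ft_force: [-6.3, 2.3, -5.5]
opening: 0.089
```

Run:
```python
from h import *
s=st(); plan(*tip(-42,98),5)
```

```text
{'t': np.float64(15.975), 'eef_pos': array([621.539, 136.981, 224.611]), 'tcp_rot': array([-1.923,  0.022, -0.028]), 'ft_force': array([-6.333,  2.349, -5.495]), 'moment': array([1.722, 0.619, 0.161]), 'opening': np.float64(0.089), 'joints': array([ 0.27 ,  0.543,  1.387, -0.338,  1.352, -1.179])}
[0.04, 0.11, 0.48] [-4.4, -0.1, -0.4]
[0.04, 0.07, 0.49] [-4.4, -0.1, -0.4]
[0.05, 0.04, 0.49] [-4.4, -0.1, -0.4]
[0.05, 0.0, 0.49] [-4.4, -0.1, -0.4]
[0.05, -0.04, 0.49] [-4.4, -0.1, -0.4]
```

Request:
apply_moves:
  increments:
    - [[0.1,0.1,0.6],[-5.5,0,0],0.2]
    - [[0.1,0.1,0.6],[-5.5,0,0],0.2]
    - [[0,0.1,0.6],[-5.5,0,0],0.2]
    - [[0,0,0.6],[-5.5,0,0],0.2]
    - [[0,0,0.6],[-5.5,0,0],0.2]

```text
t: 16.6
eef_pos: [619.9, 163.5, 207.4]
tcp_rot: [-2.412, 0.028, -0.033]
ft_force: [-3.7, -4.6, -4.2]
opening: 0.086
```

Run:
```python
from h import *
s=st(); ang(); plan(*tip(-60,98),2)
```

```text
{'t': np.float64(16.6), 'eef_pos': array([619.92 , 163.482, 207.38 ]), 'tcp_rot': array([-2.412,  0.028, -0.033]), 'ft_force': array([-3.747, -4.557, -4.165]), 'moment': array([1.148, 0.366, 0.081]), 'opening': np.float64(0.086), 'joints': array([ 0.467,  0.733,  1.295, -0.703,  1.612, -0.928])}
side yellow_tip 0.9 [622.296 142.484  34.228] ang -168.6
side impeller 0.91 [625.226 115.54  162.978] ang 167.2
top yellow_tip 0.82 [626.155 143.783  31.243] ang -168.3
top impeller 0.95 [624.997 117.882 169.191] ang -24.2
[0.21, 0.14, 0.62] [-6.0, 0.1, -1.2]
[0.21, 0.08, 0.63] [-6.0, 0.1, -1.2]
```

Request:
apply_moves:
  increments:
    - [[0.2,0.1,0.6],[-5.5,0,0],0.2]
    - [[0.2,0.1,0.6],[-5.5,0,0],0.2]
    - [[0.1,0,0.6],[-5.5,0,0],0.2]
    - [[0.1,0,0.6],[-5.5,0,0],0.2]
    - [[0,0,0],[0,0,0],0.2]

```text
t: 17.52
eef_pos: [619.0, 176.3, 185.6]
tcp_rot: [-2.804, 0.038, -0.044]
ft_force: [-0.9, 4.9, 6.8]
opening: 0.081
```

Run:
```python
from h import *
s=st(); ang()
```

```text
{'t': np.float64(17.525), 'eef_pos': array([619.046, 176.276, 185.568]), 'tcp_rot': array([-2.804,  0.038, -0.044]), 'ft_force': array([-0.912,  4.934,  6.848]), 'moment': array([-0.341, -0.372,  0.037]), 'opening': np.float64(0.081), 'joints': array([ 0.55 ,  0.922,  1.235, -0.933,  1.839, -0.829])}
side yellow_tip 0.74 [623.296  91.283  33.324] ang 169.4
side impeller 0.85 [626.41  116.684 165.118] ang -80.2
top yellow_tip 0.74 [629.484  92.523  32.913] ang 169.9
top impeller 0.82 [623.719 116.663 169.084] ang -9.2
```

Now at −190°, well past the bottom, so I'll release and withdraw radially.

Request:
apply_moves:
  increments:
    - [[0,0,0],[0,0,0],5]
    - [[0,-2,0],[0,0,0],7]
    - [[0,-4,0],[0,0,0],8]
    - [[0,-4,0],[0,0,0],8]
    - [[0,-2,0],[0,0,0],8]

```text
t: 18.45
eef_pos: [627.7, 285.9, 225.7]
tcp_rot: [-2.8, 0.041, -0.054]
ft_force: [0.8, 0.2, -0.6]
opening: 0.55
```

Request:
apply_moves:
  increments:
    - [[0,-1,-2],[7,0,0],8]
    - [[0,-1,-2],[7,0,0],8]
    - [[0,0,-2],[7,0,0],8]
    - [[0,0,-2],[7,0,0],8]
    - [[0,0,-2],[7,0,0],8]

```text
t: 19.08
eef_pos: [631.0, 248.9, 310.3]
tcp_rot: [-2.177, 0.049, -0.054]
ft_force: [0.9, -0.6, -0.6]
opening: 0.842
```

Run:
```python
from h import *
s=st(); ang()
```

```text
{'t': np.float64(19.075), 'eef_pos': array([631.036, 248.896, 310.266]), 'tcp_rot': array([-2.177,  0.049, -0.054]), 'ft_force': array([ 0.925, -0.579, -0.644]), 'moment': array([ 0.34 , -0.062, -0.044]), 'opening': np.float64(0.842), 'joints': array([ 0.491,  0.686,  0.994, -0.501,  1.812, -1.076])}
side impeller 0.9 [625.311 116.831 164.269] ang -131.3
top yellow_tip 0.67 [626.827 181.053  47.296] ang -151.1
top impeller 0.65 [623.312 118.562 167.554] ang -45.1
```

Request:
apply_moves:
  increments:
    - [[0,0,-1.5],[5,0,0],8]
    - [[0,0,-1.5],[5,0,0],8]
    - [[0,0,-1.5],[5,0,0],8]
    - [[0,0,0],[0,0,0],8]
    - [[0,0,0],[0,0,0],8]

```text
t: 20.0
eef_pos: [628.9, 215.1, 321.1]
tcp_rot: [-1.926, 0.066, -0.047]
ft_force: [0.8, -0.1, -0.8]
opening: 0.842
```

Run:
```python
from h import *
s=st(); ang()
for i in range(3): ang()
p=read_camera('side'); a=p['img'][100:220,190:310]
p['img']=cv2.resize(a,(600,600),interpolation=cv2.INTER_CUBIC); save(p,'i.png')
```

```text
{'t': np.float64(20.0), 'eef_pos': array([628.868, 215.115, 321.108]), 'tcp_rot': array([-1.926,  0.066, -0.047]), 'ft_force': array([ 0.773, -0.053, -0.791]), 'moment': array([ 0.258, -0.06 ,  0.006]), 'opening': np.float64(0.842), 'joints': array([ 0.367,  0.575,  1.084, -0.3  ,  1.684, -1.173])}
side yellow_tip 0.74 [626.355 180.952  45.694] ang -151.4
side impeller 0.77 [623.947 112.616 165.057] ang 89.0
top yellow_tip 0.72 [627.79  183.564  48.587] ang -149.9
top impeller 0.75 [622.707 117.945 170.212] ang -20.5
side yellow_tip 0.84 [621.887 180.893  43.622] ang -151.9
side impeller 0.8 [625.784 114.293 164.785] ang 97.2
top yellow_tip 0.88 [623.679 182.016  43.837] ang -151.4
top impeller 0.73 [620.469 115.623 166.01 ] ang 20.5
side yellow_tip 0.75 [622.325 180.506  42.129] ang -152.3
side impeller 0.61 [624.405 113.762 165.181] ang 85.4
top yellow_tip 0.68 [624.233 180.115  47.285] ang -151.4
top impeller 0.76 [621.797 117.238 167.929] ang -22.9
side yellow_tip 0.83 [623.419 181.568  46.549] ang -151.0
side impeller 0.82 [625.224 116.233 163.595] ang -170.6
top yellow_tip 0.69 [622.564 185.591  47.072] ang -149.5
top impeller 0.92 [621.195 116.435 165.57 ] ang -37.4
```

View pics/i.png

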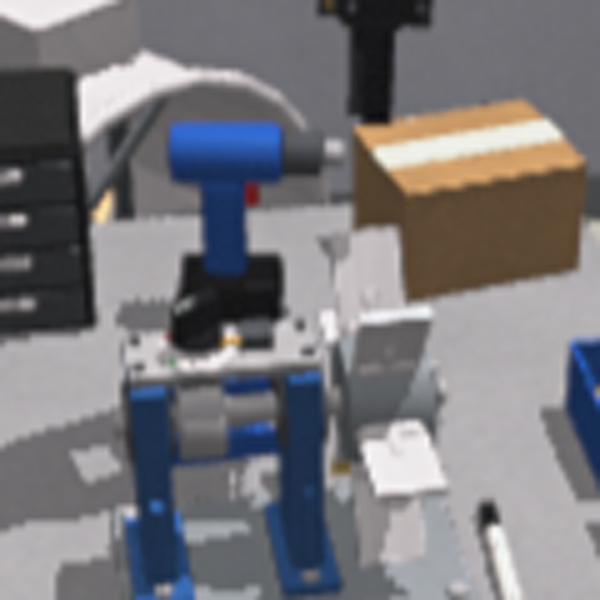

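It sank back by itself and stopped at −151.2°. With the −101.7° stop from the other side, the middle is −126.5° (stopping lag 24.8°, i.e. pull about 0.38 N m, within the given range). The picture shows free blades at the top, with the gripper clear at (375,100). I'll now pinch the blade at −31.2° and turn it to −6.5°.

Run:
```python
from h import *
plan(*tip(-31.2,190),5)
```

```text
[-0.05, 0.62, -0.17] [-2.2, -0.2, -0.9]
[-0.06, 0.63, -0.15] [-2.2, -0.2, -0.9]
[-0.07, 0.63, -0.12] [-2.2, -0.2, -0.9]
[-0.08, 0.64, -0.1] [-2.2, -0.2, -0.9]
[-0.09, 0.64, -0.07] [-2.2, -0.2, -0.9]
```

Request:
apply_moves:
  increments:
    - [[0,0.6,-0.2],[-2.2,-0.2,-0.9],7]
    - [[-0.1,0.6,-0.1],[-2.2,-0.2,-0.9],7]
    - [[-0.1,0.6,-0.1],[-2.2,-0.2,-0.9],7]
    - [[-0.1,0.6,-0.1],[-2.2,-0.2,-0.9],7]
    - [[-0.1,0.6,-0.1],[-2.2,-0.2,-0.9],7]

```text
t: 21.88
eef_pos: [624.1, 195.5, 298.2]
tcp_rot: [-2.119, -0.003, 0.003]
ft_force: [0.9, 0.1, 0.5]
opening: 0.733
```

Run:
```python
from h import *
st(); plan(*tip(-31.2,98),5)
```

```text
{'t': np.float64(21.875), 'eef_pos': array([624.093, 195.487, 298.213]), 'tcp_rot': array([-2.119, -0.003,  0.003]), 'ft_force': array([0.863, 0.084, 0.461]), 'moment': array([ 0.38 , -0.035, -0.043]), 'opening': np.float64(0.733), 'joints': array([ 0.428,  0.579,  1.198, -0.496,  1.604, -1.101])}
[-0.01, 1.86, 0.03] [0.0, 0.0, 0.0]
[-0.01, 1.86, 0.03] [0.0, 0.0, 0.0]
[-0.01, 1.86, 0.02] [0.0, 0.0, 0.0]
[-0.0, 1.86, 0.02] [0.0, 0.0, 0.0]
[-0.0, 1.86, 0.02] [0.0, 0.0, 0.0]
```

Request:
apply_moves:
  increments:
    - [[0,2,0],[0,0,0],7]
    - [[0,2,0],[0,0,0],7]
    - [[0,2,0],[0,0,0],7]
    - [[0,1.8,0],[0,0,0],7]
    - [[0,1.4,0],[0,0,0],5]

```text
t: 22.5
eef_pos: [624.3, 147.3, 217.5]
tcp_rot: [-2.119, -0.004, 0.005]
ft_force: [1.2, -0.1, 0.4]
opening: 0.676
```

Request:
apply_moves:
  increments:
    - [[0,0,0],[0,0,0],3]
    - [[0,0,0],[0,0,0],1]
    - [[0,0,0],[0,0,0],0.2]
    - [[0,0,0],[0,0,0],0.2]
    - [[0,0,0],[0,0,0],0.2]

```text
t: 23.12
eef_pos: [624.7, 148.0, 218.6]
tcp_rot: [-2.118, -0.005, 0.006]
ft_force: [-0.4, 0.6, -0.6]
opening: 0.161
```

Request:
apply_moves:
  increments:
    - [[0,0,0],[0,0,0],0.2]
    - [[0,0,0],[0,0,0],0.2]
    - [[0,0,0],[0,0,0],0.2]
    - [[0,0,0],[0,0,0],0.2]
    - [[0,0,0],[0,0,0],0.2]

```text
t: 23.75
eef_pos: [624.7, 149.0, 218.1]
tcp_rot: [-2.116, -0.005, 0.007]
ft_force: [-0.1, 1.0, -0.3]
opening: 0.085
```

Run:
```python
from h import *
st(); ang(); plan(*tip(-6.5,98),5)
```

```text
{'t': np.float64(23.75), 'eef_pos': array([624.744, 148.968, 218.109]), 'tcp_rot': array([-2.116, -0.005,  0.007]), 'ft_force': array([-0.122,  0.984, -0.291]), 'moment': array([0.973, 0.291, 0.308]), 'opening': np.float64(0.085), 'joints': array([ 0.366,  0.597,  1.374, -0.517,  1.401, -1.061])}
side yellow_tip 0.87 [623.997 181.373  46.38 ] ang -151.1
side impeller 0.61 [627.393 116.611 163.469] ang -158.3
top yellow_tip 0.92 [626.887 181.857  46.401] ang -151.0
top impeller 0.56 [621.936 118.645 165.939] ang -70.5
[-0.02, 0.12, -0.53] [5.0, 0.1, 0.1]
[-0.02, 0.08, -0.54] [5.0, 0.1, 0.1]
[-0.02, 0.03, -0.54] [5.0, 0.1, 0.1]
[-0.02, -0.02, -0.55] [5.0, 0.1, 0.1]
[-0.02, -0.06, -0.54] [5.0, 0.1, 0.1]
```

Request:
apply_moves:
  increments:
    - [[0,0,-0.5],[5,0,0],0.2]
    - [[0,0,-0.5],[5,0,0],0.2]
    - [[0,0,-0.5],[5,0,0],0.2]
    - [[0,0,-0.5],[5,0,0],0.2]
    - [[0,0,-0.5],[5,0,0],0.2]

```text
t: 24.68
eef_pos: [626.0, 124.1, 226.3]
tcp_rot: [-1.674, -0.005, 0.011]
ft_force: [4.6, 0.5, -10.2]
opening: 0.091
```

Request:
apply_moves:
  increments:
    - [[0,0,0],[0,0,0],0.2]
    - [[0,0,0],[0,0,0],0.2]
    - [[0,0,0],[0,0,0],0.2]
    - [[0,0,0],[0,0,0],0.2]
    - [[0,0,0],[0,0,0],0.2]

```text
t: 25.3
eef_pos: [626.0, 124.2, 226.3]
tcp_rot: [-1.679, -0.005, 0.011]
ft_force: [3.0, -0.4, -0.5]
opening: 0.083
```

Run:
```python
from h import *
st(); ang(); ang(); st()
p=read_camera('side'); a=p['img'][100:220,190:310]
p['img']=cv2.resize(a,(600,600),interpolation=cv2.INTER_CUBIC); save(p,'j.png')
```

```text
{'t': np.float64(25.3), 'eef_pos': array([626.019, 124.151, 226.288]), 'tcp_rot': array([-1.679, -0.005,  0.011]), 'ft_force': array([ 3.047, -0.417, -0.518]), 'moment': array([0.2  , 0.027, 0.376]), 'opening': np.float64(0.083), 'joints': array([ 0.144,  0.479,  1.45 , -0.115,  1.224, -1.398])}
side impeller 0.66 [627.817 115.381 161.836] ang 168.9
top yellow_tip 0.96 [623.59  226.908  84.237] ang -126.1
top impeller 0.68 [618.857 120.305 163.993] ang -103.2
side impeller 0.8 [626.553 119.304 164.48 ] ang -98.9
top yellow_tip 0.59 [625.198 225.728  85.665] ang -125.9
top impeller 0.77 [622.419 117.748 167.579] ang -34.1
{'t': np.float64(25.9), 'eef_pos': array([625.993, 124.166, 226.276]), 'tcp_rot': array([-1.678, -0.005,  0.011]), 'ft_force': array([ 2.68 ,  1.657, -1.963]), 'moment': array([0.546, 0.   , 0.471]), 'opening': np.float64(0.082), 'joints': array([ 0.144,  0.479,  1.45 , -0.113,  1.224, -1.398])}
```

View pics/j.png

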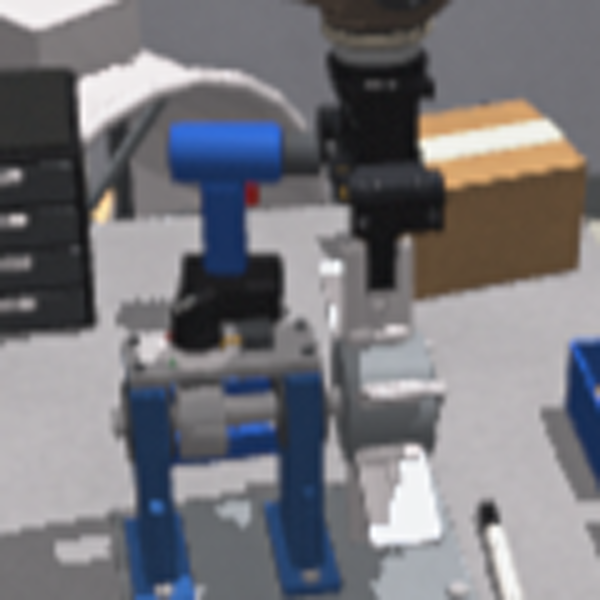

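The fingers hold the top blade firmly at about (380,260). The spindle is at about −126°, still, and everything else is where it was. Handing in.

```bash
python3 -c "
from h import *
print(env.job_done()); st()"
```

```text
the job is handed in; nothing more can be done
None
the job is handed in; nothing more can be done
```

I turned the brake off, found the impeller's heavy side, and handed the job in with a blade held in the gripper, heavy side down to within a few degrees.

- **Brake:** I turned the knob about 1.4 rad anticlockwise to its stop. The impeller then swung freely by itself. I saw nothing to suggest the brake went back on.
- **Heavy side:** left to sink, the impeller stopped at −101.7° from one side and at −151.2° from the other. The middle is −126.5°, with a lag of 24.8° on each side, which means a pull of about 0.38 N m, inside the range given.
- **Final hold:** I pinched the blade at the top and turned it there. The camera put the spindle at about −126° (−126.1° and −125.9°), and the tool's tilt agreed. The fingers were stopped on the blade at 8 mm and the arm was not moving. The robot's clock read about 26 s.
- **Other things on the bench:** nothing looked moved in the last picture. I did not measure their positions again.

**Disagreements:**
- **Fingertip offset:** the fingertips were really about 36 mm further back along the tool than the reported TCP. My first try at the knob therefore closed in the air above it without touching; I allowed for this afterwards.
- **Last yellow tip check:** in the last check, the side camera's network did not report the yellow tip, so the final angle rests on the top camera and the tool's tilt.
- **Force readings:** these were too noisy to find the heavy side, and I did not use them for it.

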